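# Slide a sample box down the reading bay's lane

### The job

Line the square blue freezer box up with the open end of the reading bay, then push it along the worktop down the lane between the two guide rails until it is flush against the end stop. Only push it, do not lift or tip it, and let neither the box nor the robot touch either rail, even lightly. Leave everything else on the worktop where it is.

Things in the scene. Friction and masses are not known exactly. Their poses are not given: they have to be found in the camera images.
- sample_box: Loose square blue-and-white card freezer box with flat upright sides, 130x130x53 mm, about 0.2 to 0.45 kg, on the worktop some cm before the lane's open end (up to 25 mm to one side of its middle line, up to 0.2 rad askew). Origin: centre of its underside; x and y square to its sides, z up. It slides.
- bay: Fixed U-shaped frame: two guide rails and a grey end stop (34 mm high, 182 mm wide), a white reader housing 52 mm high behind it. Origin: middle of the stop's face, at worktop level. +y runs along the lane's middle to its open end (to the robot's left, so the box is pushed along -y); x is across it, away from the robot. The lane is 154 mm wide, 180 mm long; its floor is the worktop.
- rail_near: Guide rail on the robot's side of the lane, 14 mm thick, 24 mm high, 180 mm long, fixed to the bay; its inner face is at x = -77 mm of the bay. Origin and axes are those of the bay.
- rail_far: The same guide rail on the far side of the lane; its inner face is at x = +77 mm of the bay. Origin and axes are those of the bay.
- lane_mouth (a point): Middle of the lane's open end, at worktop level, 180 mm from the end stop (bay y = 180 mm).
- timer: Bystander, loose: small square white timer, 64x64x19 mm, lying to the right of the bay. Origin: centre of its underside. Leave it alone.
- marker_pen: Bystander, loose: white marker pen with a black cap, 135 mm long, 17 mm thick, lying along the front edge. Origin: centre of its underside. Leave it alone.
- label_tape: Bystander, loose: roll of label tape lying flat, 98 mm across, 25 mm high. Origin: centre of its underside. Leave it alone.
- petri_dish: Bystander, loose: lidded petri dish, 58 mm across, 14 mm high, beyond the bay. Origin: centre of its underside. Leave it alone.
- beaker_small: Bystander, loose: empty beaker, 75 mm across, 92 mm high, beyond the bay. Origin: centre of its underside. Leave it alone.
Things that resemble listed ones, but are neither listed nor needed, are in the scene too. Leave any turquoise look-alike of the sample_box alone.

How it is judged:
By the outcome, as a careful person would: the job done as asked, in the order asked, and still so for the second after the job is handed in, with the robot touching nothing.
It also fails if it takes over 72 s, if anything falls off the work surface, if the arm or the gripper's body presses on something with over 40 N, if the wrist force passes 120 N, or if a joint passes its speed limit or range.

### The arm

A 7-joint arm with a two-finger parallel gripper is mounted at the origin on a cart in front of the work surface, level with it; the furniture and walls round the work are solid. World frame = base frame: x ahead of the robot, y to its left, z up, the work surface at z = 0. Lengths are in mm, angles in rad, forces in N, time in s.
With the tool pointing down it reaches from about 425 to 875 mm from the base axis. Payload 8.4 kg.
Tool frame: the origin (TCP) lies midway between the tips of the shut fingers; the grasp point (between the pads) lies 19 mm behind it; z points along the fingers, y is the line along which they close (so a half turn about z gives the same grasp; the last joint's range is limited). The gripper opens to 87 mm and grips with 3 to 60 N. Pads are 19 mm wide; open, the fingers measure 117 mm over their backs; the gripper's body (75 mm by 190 mm) begins 51 mm behind the grasp point.
Start: joints at [1.144, 0.333, 0.04, 1.465, -0.013, 1.343, -0.059], TCP at [209.252, -615.368, 222.546] pointing down, gripper open.
Joint ranges: [-2.58, 2.58], [-0.38, 2.09], [-1.3, 1.39], [0.25, 2.4], [-1.5, 4.64], [0.08, 2.09], [-2.65, 2.65]. Speed limits (rad/s): [2.22, 2.22, 2.79, 2.79, 3.14, 3.14, 3.14].

### API

Orientations are given as a unit quaternion [w, x, y, z].
In Python, from bench import env, vision, finish_job gives the robot as it stands.
- The arm moves only by the tool step_arm, never from a script. Its argument "motion" is one flat list of numbers, 6 for each row, row after row: the shift along the tool's x, y, z in m, then the turn, a rotation vector about the tool's x, y, z in rad. A call has 1 to 10 rows; each row shifts and turns the commanded pose from where the row before left it, along the tool's axes as they then stand; what a row does not reach is not made up. A row lasts 1/12 s, in which the tool goes at most 41.7 mm and 7.16 degrees, less where a joint would pass 70% of its speed; a pose out of reach is approached as far as the arm can. A call is refused whole if a number of a shift passes 0.0417 or a number of a turn 0.125, either way. A call with a gripper value outside its range is refused whole. "grip" is the finger opening in m, from 0 to 0.087, set as the call begins (left out, the last holds). The fingers move at their own pace and stop on an object; the grip force is fixed at half the most. Time passes only in rows, so rows that do not move let the fingers close. It gives the time, the measured TCP pose, the force, the opening and the grip force at its end, in the units of the state.
- env.read_state(): the state, without advancing time (a new reading comes with each control period).
- vision.read_camera(name): name is "scene" or "top" or "wrist"; returns a dict with "frame" (400x640x3 uint8, red, green, blue), "intrinsics" (3x3 intrinsics, pixels), "pose" (4x4, takes a point from camera to world coordinates). Camera axes: x right, y down, z forward; pixel columns grow to the right and rows downward; lengths in mm; the calibration is good to about 2 mm. A picture is of the moment at which its call begins. There is no depth.
- finish_job(): hands the job in; it is judged then, once.
The state is a dict: "clock": time; "joints": joint angles; "qvel": joint speeds; "joint_efforts": joint torques, N m; "eef_pos": TCP position; "tool_rot": TCP orientation; "wrist_force": force on the tool from outside, world axes, zero at the start; "wrist_torque": the same for the moment, N m; "gripper_width": finger opening in mm; "grasp_force": force on a finger pad.
Only numpy, scipy, OpenCV 4.12 (cv2) and the standard library are available. Lean on these libraries where they do the work, as an engineer would, in place of code of your own. Each camera call takes 0.05 s, during which the arm holds its last target. There are 200 camera calls.

## Working session

There is one attempt and no reset: what is moved stays moved. The work goes in short steps, Python scripts to look and compute and a tool call to move; the robot and the scene stay as the last step left them, time stands still between calls to the robot, and variables do not carry over. Pictures are saved under pics/ and viewed, at most 10 in all, crops included, and the job is handed in when it is done.

Besides the shell and the picture viewer there is one more tool, called after "Request:" as name(argument=value, ...) on one line, values as JSON. step_arm: Moves the arm, as the interface text tells. Its arguments: {"type":"object","properties":{"motion":{"type":"array","items":{"type":"number"}},"grip":{"type":"number"}},"required":["motion"]}

```bash
mkdir -p pics; cat > h.py <<'E'
import numpy as np, cv2
from bench import env, vision, finish_job
def shot(n,f):
    d=vision.read_camera(n); cv2.imwrite('pics/'+f,cv2.cvtColor(d['frame'],cv2.COLOR_RGB2BGR)); np.savez('pics/'+f+'.npz',**d); return d
def ray(d,u,v,z):
    K=np.array(d['intrinsics']);T=np.array(d['pose']);r=T[:3,:3]@np.linalg.solve(K,[u,v,1]);o=T[:3,3]
    return o+r*(z-o[2])/r[2]
def proj(d,p):
    K=np.array(d['intrinsics']);T=np.array(d['pose']);q=K@(T[:3,:3].T@(np.array(p,float)-T[:3,3]));return q[:2]/q[2]
E
python3 - <<'E'
from h import *
a=shot('top','top1.png');print(np.round(a['pose'],3))
s=env.read_state();print(s)
E
```

```text
[[-2.800000e-02 -9.990000e-01  4.000000e-02  4.855090e+02]
 [-9.990000e-01  2.900000e-02  1.700000e-02 -6.838000e+00]
 [-1.800000e-02 -3.900000e-02 -9.990000e-01  1.232837e+03]
 [ 0.000000e+00  0.000000e+00  0.000000e+00  1.000000e+00]]
{'clock': 0.05, 'joints': array([ 1.14381112,  0.33389833,  0.03986774,  1.46628419, -0.01339554,
        1.34329584, -0.05848894]), 'qvel': array([ 0.00067504,  0.00027277, -0.00010525,  0.00031322,  0.00094903,
        0.00085359, -0.00051487]), 'joint_efforts': array([ 3.78726952e-03, -6.58439255e+01,  1.34092614e+00, -4.05114090e+01,
       -5.98109560e-02,  4.14416275e-02,  4.09466270e-05]), 'eef_pos': array([ 209.08615171, -614.95175076,  221.66099964]), 'tool_rot': array([-7.88030734e-04,  9.86599287e-01,  1.63160018e-01, -1.87036614e-04]), 'wrist_force': array([ 0.75929166,  0.4526964 , -0.70060106]), 'wrist_torque': array([ 0.00269983, -0.02609102, -0.01197702]), 'grasp_force': 0.0, 'gripper_width': 86.77401096991201}
```

View pics/top1.png

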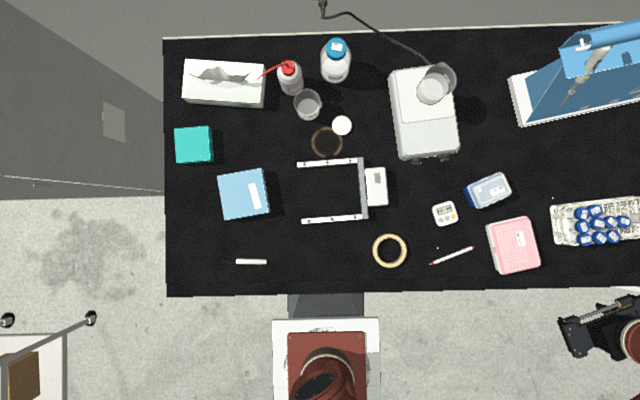

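The top view shows two candidate boxes: light blue with a white label at (244,194), and turquoise at (193,145). The light blue one sits before the bay mouth (bay about (330,190)), so it fits the description. I'll confirm it in an enlarged crop and take the scene view.

```bash
python3 - <<'E'
from h import *
im=cv2.imread('pics/top1.png')
cv2.imwrite('pics/crop1.png',cv2.resize(im[130:250,210:390],None,fx=4.4,fy=4.4,interpolation=cv2.INTER_CUBIC))
b=shot('scene','scene1.png');print(np.round(b['pose'],3))
E
```

```text
[[-6.92000e-01 -2.84000e-01  6.64000e-01 -2.67955e+02]
 [-7.22000e-01  2.99000e-01 -6.24000e-01  7.74797e+02]
 [-2.10000e-02 -9.11000e-01 -4.12000e-01  5.57102e+02]
 [ 0.00000e+00  0.00000e+00  0.00000e+00  1.00000e+00]]
```

View pics/crop1.png

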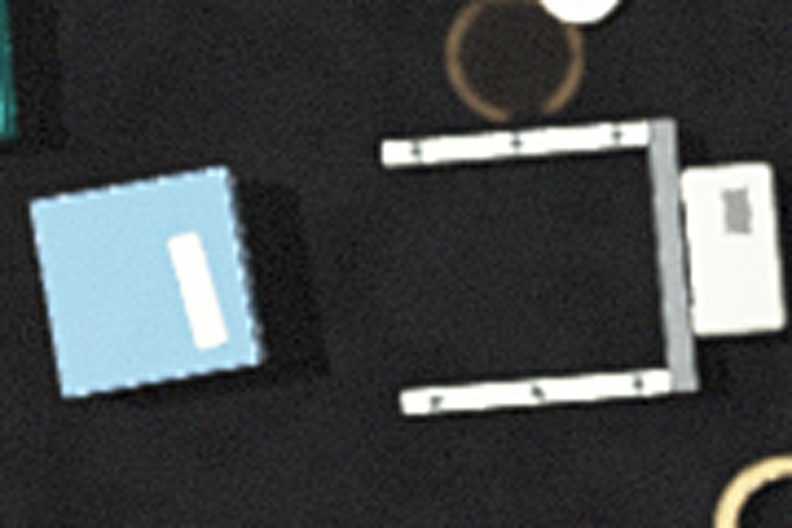

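View pics/scene1.png

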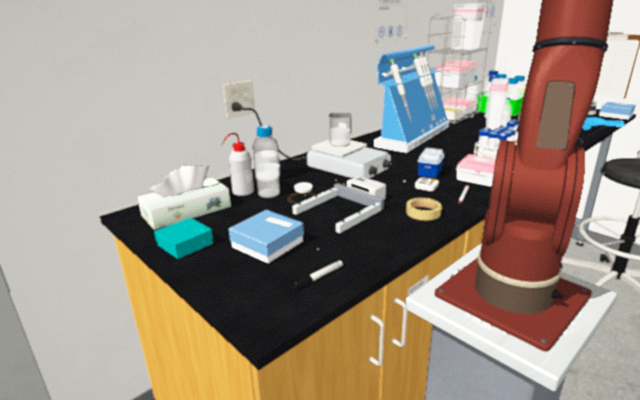

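```bash
cat >> h.py <<'E'
def warp(d,z,x0,x1,y0,y1,s=4):
    # metric picture: col=(x-x0)*s, row=(y-y0)*s
    P=np.float32([[x0,y0],[x1,y0],[x1,y1],[x0,y1]])
    src=np.float32([proj(d,[*p,z]) for p in P]); dst=(P-np.float32([x0,y0]))*s
    return cv2.warpPerspective(d['frame'],cv2.getPerspectiveTransform(src,dst),(int((x1-x0)*s),int((y1-y0)*s)),flags=cv2.INTER_CUBIC)
def rects(m,x0,y0,s=4,amin=800):
    out=[]
    for c in cv2.findContours(m.astype(np.uint8),cv2.RETR_EXTERNAL,cv2.CHAIN_APPROX_NONE)[0]:
        if cv2.contourArea(c)/s/s<amin: continue
        (cx,cy),(w,h),a=cv2.minAreaRect(c); out.append((cx/s+x0,cy/s+y0,w/s,h/s,a,cv2.contourArea(c)/s/s))
    return out
def box(d):
    X=(380,620,-60,320)
    w=warp(d,53,*X).astype(int); m=(w[...,2]>150)&(w[...,2]-w[...,0]>30)&(w[...,0]>60)
    return rects(m,X[0],X[2],amin=5000)
def rails(d):
    X=(380,620,-160,120)
    w=warp(d,24,*X).astype(int); m=(w.min(2)>150)
    return rects(m,X[0],X[2],amin=1000)
E
python3 - <<'E'
from h import *
d=dict(np.load('pics/top1.png.npz'))
print('box');[print(np.round(r,2)) for r in box(d)]
print('rails');[print(np.round(r,2)) for r in rails(d)]
e=dict(np.load('pics/scene1.png.npz'))
for u,v in [(244,194),(300,163),(301,221)]: print(ray(d,u,v,24))
c=cv2.imread('pics/scene1.png')[170:270,215:395]
cv2.imwrite('pics/crop2.png',cv2.resize(c,None,fx=4.4,fy=4.4,interpolation=cv2.INTER_CUBIC))
E
```

```text
box
[5.280500e+02 2.285700e+02 1.331500e+02 1.331400e+02 8.740000e+00
 1.726034e+04]
rails
[  527.62   -44.     232.     184.25    90.   10936.  ]
[527.97734878 229.86144866  24.        ]
[615.25991832  61.12167465  24.        ]
[443.38214112  62.73488335  24.        ]
```

View pics/crop2.png

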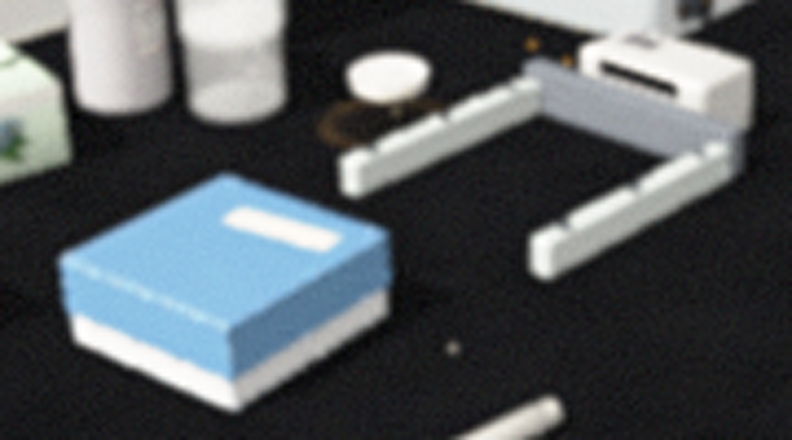

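The crop shows the blue box with its white lower half, askew before the open lane. The near rail end is at crop (545,255), the far rail end at (352,175), with the grey stop behind. Now I'll measure the rails properly.

```bash
sed -i 's/X=(380,620,-160,120)/X=(400,660,-160,120)/; s/w.min(2)>150)/w.min(2)>T)/; s/def rails(d)/def rails(d,T=190)/' h.py; cat >> h.py <<'E'
def bayfit(d):
    # fit both rail tops by edge lines: per-row (y) white spans
    X=(400,660,-160,120); w=warp(d,24,*X).astype(int).min(2); R=[]
    for y in range(-85,55,2):
        g=cv2.GaussianBlur(w[(y-X[2])*4-4:(y-X[2])*4+4].mean(0).astype(np.float32)[None],(9,1),0)[0]
        row=[y]
        for a,b in((420,470),(590,640)):
            k=np.where(g[(a-400)*4:(b-400)*4]>125)[0]; row+= [k[0]/4+a,k[-1]/4+a] if len(k) else [np.nan]*2
        R.append(row)
    R=np.array(R);out=[]
    for i in range(1,5):
        y=R[:,0];v=R[:,i];o=~np.isnan(v)
        for _ in range(4): p=np.polyfit(y[o],v[o],1);o=~np.isnan(v)&(abs(v-np.polyval(p,y))<1.5)
        out.append((p[0],np.polyval(p,-20),o.sum()))
    return out
E
python3 - <<'E'
from h import *
d=dict(np.load('pics/top1.png.npz'))
for T in(170,190,210):
  print(T);[print(np.round(r,2)) for r in rails(d,T)]
for r in bayfit(d):print(np.round(r,4))
X=(400,660,-160,120);w=warp(d,24,*X)
cv2.imwrite('pics/w.png',cv2.resize(w,None,fx=.55,fy=.55))
for x in(480,500,520,550,570):
  print(x,[int(v) for v in w[:,(x-400)*4-8:(x-400)*4+8].mean((1,2))[0:320:4]])
E
```

```text
170
[ 448.04  -28.77   16.47  184.14    3.02 2605.5 ]
[ 580.29  -69.16  264.91  138.19   50.84 7687.03]
190
[ 615.58  -18.55   15.77  180.24    2.94 2297.91]
[ 447.98  -27.9    15.65  181.81    3.01 2288.12]
[ 539.5  -144.     32.    110.     90.   2938.81]
210
[ 445.56   17.35   14.89   90.24    2.97 1041.34]
[ 539.38 -144.5    31.    108.75   90.   2808.28]
[-5.360000e-02  4.395321e+02  7.000000e+01]
[-5.12000e-02  4.55969e+02  7.00000e+01]
[-5.220000e-02  6.071981e+02  7.000000e+01]
[-5.460000e-02  6.237507e+02  7.000000e+01]
480 [27, 28, 29, 30, 31, 30, 30, 30, 31, 32, 33, 35, 36, 35, 33, 32, 34, 37, 40, 41, 41, 40, 35, 30, 37, 53, 74, 106, 140, 166, 187, 192, 184, 180, 181, 183, 185, 188, 190, 188, 188, 183, 165, 143, 118, 87, 64, 48, 33, 28, 30, 29, 30, 31, 32, 33, 34, 34, 34, 33, 35, 37, 38, 38, 37, 36, 34, 33, 32, 33, 35, 36, 36, 35, 34, 36, 37, 38, 38, 37]
500 [248, 248, 247, 247, 247, 248, 248, 248, 248, 248, 248, 248, 248, 249, 249, 249, 248, 248, 249, 250, 251, 252, 254, 253, 246, 239, 224, 196, 167, 146, 144, 160, 177, 182, 180, 179, 180, 181, 184, 188, 192, 193, 195, 19
[... 568 characters left out ...]
1, 250, 249, 249, 248, 248, 248, 249, 249, 249, 249, 249, 249, 250, 251, 253, 254, 252, 251, 245, 210, 157, 110, 92, 109, 141, 164, 175, 181, 187, 187, 186, 186, 188, 188, 187, 187, 180, 161, 141, 116, 87, 67, 50, 35, 31, 31, 33, 39, 44, 43, 39, 36, 36, 37, 38, 38, 38, 37, 35, 33, 33, 35, 39, 41, 40, 38, 36, 37, 39, 39, 38]
570 [169, 183, 197, 214, 232, 244, 251, 254, 253, 250, 250, 249, 249, 249, 249, 249, 249, 249, 249, 249, 249, 250, 251, 252, 253, 254, 254, 244, 207, 165, 126, 103, 98, 108, 132, 164, 186, 189, 182, 180, 182, 185, 188, 190, 190, 189, 190, 186, 166, 142, 114, 82, 61, 45, 32, 30, 33, 34, 37, 39, 41, 40, 39, 38, 37, 36, 37, 38, 40, 40, 39, 38, 39, 40, 40, 39, 36, 34, 34, 36]
```

The bay's middle line is x = 531.6 − 0.053(y+20), giving a bay yaw of 0.053 and a stop face at about (536.5, −113). The lane width measures 151 mm with blur (nominal 154). The box is at (528, 228.6) with yaw 0.153.

Plan:
1. Use both fingers, lined up along the lane, to press the far side of the box square and onto the line.
2. Push from the +y side into the bay.

First I turn −0.275 in world yaw and travel.

Request:
step_arm(motion=[0, 0, 0, 0, 0, 0.092, 0, 0, 0, 0, 0, 0.092, 0, 0, 0, 0, 0, 0.091, 0.0156, -0.0275, 0, 0, 0, 0, 0.0156, -0.0275, 0, 0, 0, 0, 0.0156, -0.0275, 0, 0, 0, 0, 0.0156, -0.0275, 0, 0, 0, 0, 0.0156, -0.0275, 0, 0, 0, 0, 0.0156, -0.0275, 0, 0, 0, 0, 0.0156, -0.0275, 0, 0, 0, 0], grip=0.055)

```text
clock: 0.93
eef_pos: [308.4, -415.8, 222.3]
tool_rot: [-0.0, 1.0, 0.026, -0.0]
wrist_force: [0.8, -0.0, -0.1]
gripper_width: 54.9
grasp_force: 0.0
```

Request:
step_arm(motion=[0.0156, -0.0275, 0, 0, 0, 0, 0.0156, -0.0275, 0, 0, 0, 0, 0.0156, -0.0275, 0, 0, 0, 0, 0.0156, -0.0275, 0, 0, 0, 0, 0.0156, -0.0275, 0, 0, 0, 0, 0.0156, -0.0275, 0, 0, 0, 0, 0.0156, -0.0275, 0, 0, 0, 0, 0.0156, -0.0275, 0, 0, 0, 0, 0.0156, -0.0275, 0, 0, 0, 0, 0.0156, -0.0275, 0, 0, 0, 0])

```text
clock: 1.77
eef_pos: [449.6, -133.0, 222.4]
tool_rot: [0.0, 1.0, 0.026, -0.0]
wrist_force: [0.4, 0.3, 0.1]
gripper_width: 55.0
grasp_force: 0.0
```

Request:
step_arm(motion=[0.0156, -0.0275, 0, 0, 0, 0, 0.0156, -0.0275, 0, 0, 0, 0, 0.0156, -0.0275, 0, 0, 0, 0, 0.0156, -0.0275, 0, 0, 0, 0, 0.0156, -0.0275, 0, 0, 0, 0, 0.0156, -0.0275, 0, 0, 0, 0, 0.0156, -0.0275, 0, 0, 0, 0, 0.0156, -0.0275, 0, 0, 0, 0, 0.0156, -0.0275, 0, 0, 0, 0, 0.0156, -0.0275, 0, 0, 0, 0])

```text
clock: 2.6
eef_pos: [591.1, 149.5, 222.2]
tool_rot: [0.0, 1.0, 0.026, -0.0]
wrist_force: [1.0, 0.6, 1.0]
gripper_width: 55.0
grasp_force: 0.0
```

Request:
step_arm(motion=[0.0156, -0.0275, 0, 0, 0, 0, 0.0156, -0.0275, 0, 0, 0, 0, 0.0156, -0.0275, 0, 0, 0, 0, 0, 0, 0, 0, 0, 0])

```text
clock: 2.93
eef_pos: [632.7, 239.8, 221.0]
tool_rot: [-0.002, 1.0, 0.029, -0.001]
wrist_force: [-1.4, 0.1, 0.1]
gripper_width: 55.1
grasp_force: 0.0
```

Request:
step_arm(motion=[0, 0, 0.0222, 0, 0, 0, 0, 0, 0.0222, 0, 0, 0, 0, 0, 0.0222, 0, 0, 0, 0, 0, 0.0222, 0, 0, 0, 0, 0, 0.0222, 0, 0, 0, 0, 0, 0.0222, 0, 0, 0, 0, 0, 0.0222, 0, 0, 0, 0, 0, 0.0222, 0, 0, 0, 0, 0, 0.021, 0, 0, 0, 0, 0, 0.011, 0, 0, 0])

```text
clock: 3.77
eef_pos: [631.5, 232.0, 9.8]
tool_rot: [0.001, 1.0, 0.026, -0.002]
wrist_force: [-0.9, -1.2, -0.3]
gripper_width: 55.1
grasp_force: 0.0
```

Request:
step_arm(motion=[0, 0, 0, 0, 0, 0, 0, 0, 0, 0, 0, 0])

```text
clock: 3.93
eef_pos: [632.9, 233.0, 12.9]
tool_rot: [0.0, 1.0, 0.026, -0.0]
wrist_force: [-0.3, -0.0, 0.6]
gripper_width: 55.1
grasp_force: 0.0
```

```bash
python3 - <<'E'
from h import *
a=shot('top','top2.png');b=shot('scene','scene2.png');print(env.read_state()['joints'],box(a))
i=cv2.imread('pics/top2.png')[110:230,180:340];j=cv2.imread('pics/scene2.png')[130:290,140:400]
i=cv2.resize(i,(533,400));j=cv2.resize(j,(650,400))
cv2.imwrite('pics/both2.png',cv2.resize(np.hstack([i,j]),(800,270)))
E
```

```text
[-0.00828617  0.62278546 -0.56423088  1.57627816  0.36838081  1.04829349
 -2.19084694] []
```

View pics/both2.png

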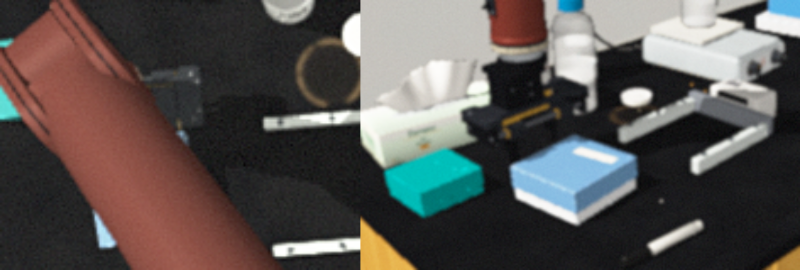

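The hand is down behind the box's far side, clear of the turquoise box. I push toward the robot slowly.

Request:
step_arm(motion=[-0.005, 0, 0, 0, 0, 0, -0.005, 0, 0, 0, 0, 0, -0.003, 0, 0, 0, 0, 0, -0.003, 0, 0, 0, 0, 0, -0.003, 0, 0, 0, 0, 0, -0.003, 0, 0, 0, 0, 0, -0.003, 0, 0, 0, 0, 0, -0.003, 0, 0, 0, 0, 0, -0.003, 0, 0, 0, 0, 0, -0.002, 0, 0, 0, 0, 0])

```text
clock: 4.87
eef_pos: [600.1, 231.3, 13.1]
tool_rot: [0.0, 1.0, 0.026, 0.0]
wrist_force: [1.2, -0.8, -0.2]
gripper_width: 55.2
grasp_force: 0.8
```

Request:
step_arm(motion=[-0.002, 0, 0, 0, 0, 0, -0.002, 0, 0, 0, 0, 0, -0.001, 0, 0, 0, 0, 0, -0.001, 0, 0, 0, 0, 0, 0, 0, 0, 0, 0, 0])

```text
clock: 5.28
eef_pos: [594.1, 231.1, 13.1]
tool_rot: [-0.0, 1.0, 0.026, 0.0]
wrist_force: [1.1, -0.3, 0.9]
gripper_width: 55.5
grasp_force: 0.4
```

Request:
step_arm(motion=[0.008, 0, 0, 0, 0, 0, 0.012, 0, 0, 0, 0, 0, 0.01, 0, -0.01, 0, 0, 0, 0, 0, -0.035, 0, 0, 0, 0, 0, -0.035, 0, 0, 0, 0, 0, -0.035, 0, 0, 0, 0, 0, -0.035, 0, 0, 0, -0.0156, 0.0275, 0, 0, 0, 0, -0.0156, 0.0275, 0, 0, 0, 0, -0.0156, 0.0275, 0, 0, 0, 0])

```text
clock: 6.12
eef_pos: [581.5, 147.7, 163.4]
tool_rot: [-0.0, 1.0, 0.027, 0.0]
wrist_force: [0.5, -0.5, 0.4]
gripper_width: 54.9
grasp_force: 0.0
```

Request:
step_arm(motion=[-0.0156, 0.03, 0, 0, 0, 0, -0.0156, 0.03, 0, 0, 0, 0, -0.0156, 0.03, 0, 0, 0, 0, -0.0156, 0.03, 0, 0, 0, 0, -0.0156, 0.03, 0, 0, 0, 0, -0.0156, 0.03, 0, 0, 0, 0, -0.0156, 0.03, 0, 0, 0, 0, -0.0156, 0.03, 0, 0, 0, 0, 0, 0.03, 0, 0, 0, 0, 0, 0.03, 0, 0, 0, 0])

```text
clock: 6.95
eef_pos: [472.3, -159.9, 163.4]
tool_rot: [0.0, 1.0, 0.026, 0.0]
wrist_force: [1.1, -0.7, 0.3]
gripper_width: 55.5
grasp_force: 0.0
```

```bash
python3 - <<'E'
from h import *
a=shot('top','top3.png');print(env.read_state()['joints'],box(a));[print(np.round(r,4)) for r in bayfit(a)]
E
```

```text
[ 0.65233431  0.09834239 -0.42490862  1.88157978  0.04658768  1.17011079
 -1.31328531] [(515.4808654785156, 232.2777099609375, 133.02444458007812, 133.41171264648438, 4.694107532501221, 17242.78125)]
[-5.440000e-02  4.395335e+02  6.700000e+01]
[-5.110000e-02  4.559884e+02  6.700000e+01]
[-5.220000e-02  6.071837e+02  7.000000e+01]
[-5.460000e-02  6.237936e+02  7.000000e+01]
```

Request:
step_arm(motion=[0, 0, 0, 0, 0, 0.121, 0, 0, 0, 0, 0, 0.121, 0, 0, 0, 0, 0, 0.121, 0, 0, 0, 0, 0, 0.121, 0, 0, 0, 0, 0, 0.121, 0, 0, 0, 0, 0, 0.121, 0, 0, 0, 0, 0, 0.121, 0, 0, 0, 0, 0, 0.121, 0, 0, 0, 0, 0, 0.121, 0, 0, 0, 0, 0, 0.121], grip=0.075)

```text
clock: 7.83
eef_pos: [473.2, -157.9, 162.9]
tool_rot: [-0.0, 0.836, -0.549, -0.0]
wrist_force: [0.4, -0.4, -0.2]
gripper_width: 74.8
grasp_force: 0.0
```

Request:
step_arm(motion=[0, 0, 0, 0, 0, 0.121, 0, 0, 0, 0, 0, 0.121, 0, 0, 0, 0, 0, 0.119, -0.0328, -0.0042, 0, 0, 0, 0, -0.0328, -0.0042, 0, 0, 0, 0, -0.0328, -0.0042, 0, 0, 0, 0, -0.0328, -0.0042, 0, 0, 0, 0, -0.0328, -0.0042, 0, 0, 0, 0, -0.0328, -0.0042, 0, 0, 0, 0, -0.0328, -0.0042, 0, 0, 0, 0])

```text
clock: 8.67
eef_pos: [468.8, -135.6, 152.3]
tool_rot: [0.019, 0.796, -0.605, -0.005]
wrist_force: [0.8, -0.6, 0.9]
gripper_width: 75.2
grasp_force: 0.0
```

Request:
step_arm(motion=[-0.0328, -0.0042, 0, 0, 0, 0, -0.0328, -0.0042, 0, 0, 0, 0, -0.0328, -0.0042, 0, 0, 0, 0, -0.0328, -0.0042, 0, 0, 0, 0, -0.0328, -0.0042, 0, 0, 0, 0, -0.0328, -0.0042, 0, 0, 0, 0, -0.0328, -0.0042, 0, 0, 0, 0, -0.0328, -0.0042, 0, 0, 0, 0, 0, 0, 0, 0, 0, 0, 0, 0, 0, 0, 0, 0])

```text
clock: 9.5
eef_pos: [475.3, 29.8, 126.8]
tool_rot: [0.027, 0.8, -0.598, -0.027]
wrist_force: [-0.2, -1.1, 0.3]
gripper_width: 75.0
grasp_force: 0.0
```

```bash
python3 - <<'E'
from h import *
s=env.read_state();print(s['joints'],s['qvel'],s['eef_pos'],s['tool_rot'],s['clock'])
E
```

```text
[-1.32479677  0.33824525  1.3822112   1.97748369 -0.34192717  1.19784648
 -2.65399078] [ 0.03728101 -0.04207282  0.03766613  0.0133726   0.03374979 -0.00742995
 -0.00062449] [475.2928449   29.83155299 126.76379835] [ 0.0266042   0.80040141 -0.59825416 -0.02723515] 9.5
```

Turning that way ran joint 7 to its limit, so I'll turn the other way, which gives the same grasp line. I'm computing the correction needed to get upright again.

```bash
cat >> h.py <<'E'
from scipy.spatial.transform import Rotation as Rn
def go(phi,p=None):
    s=env.read_state(); w,x,y,z=s['tool_rot']; R=Rn.from_quat([x,y,z,w])
    T=Rn.from_euler('z',phi)*Rn.from_euler('x',np.pi)
    print('turn(tool)',np.round((R.inv()*T).as_rotvec(),4))
    if p is not None: print('shift(tool, now)',np.round(R.inv().apply(np.array(p)-s['eef_pos']),1),'(target frame)',np.round(T.inv().apply(np.array(p)-s['eef_pos']),1))
    print('q',np.round(s['joints'],3),'pos',np.round(s['eef_pos'],1))
E
python3 -c "
from h import *
go(-1.284);go(0.053)"
```

```text
turn(tool) [0.0752 0.0118 0.0003]
q [-1.325  0.338  1.382  1.977 -0.342  1.198 -2.654] pos [475.3  29.8 126.8]
turn(tool) [ 0.0558  0.0603 -1.336 ]
q [-1.325  0.338  1.382  1.977 -0.342  1.198 -2.654] pos [475.3  29.8 126.8]
```

Request:
step_arm(motion=[0, 0, -0.006, 0, 0, -0.08, 0, 0, -0.01, 0.02, 0, -0.1, 0, 0, -0.01, 0.025, 0.005, -0.1, 0, 0, -0.01, 0.025, 0.008, -0.1, 0, 0, 0, 0, 0, 0])

```text
clock: 9.92
eef_pos: [477.3, 26.3, 162.7]
tool_rot: [-0.009, 0.894, -0.448, -0.011]
wrist_force: [0.1, -1.0, -0.1]
gripper_width: 75.4
grasp_force: 0.0
```

```bash
python3 -c "
from h import *
go(0.053,[480,30,170])"
```

```text
turn(tool) [-0.0193  0.0215 -0.9828]
shift(tool, now) [-1.6 -4.5 -7.2] (target frame) [ 2.9 -3.6 -7.3]
q [-1.465 -0.032  1.355  1.984  0.005  1.172 -2.613] pos [477.3  26.3 162.7]
```

Request:
step_arm(motion=[0, 0, 0, -0.002, 0.002, -0.098, 0, 0, 0, -0.002, 0.002, -0.098, 0, 0, 0, -0.002, 0.002, -0.098, 0, 0, 0, -0.002, 0.002, -0.098, 0, 0, 0, -0.002, 0.002, -0.098, 0, 0, 0, -0.002, 0.002, -0.098, 0, 0, 0, -0.002, 0.002, -0.098, 0, 0, 0, -0.002, 0.002, -0.098, 0, 0, 0, -0.002, 0.002, -0.098, 0, 0, 0, 0, 0, -0.1])

```text
clock: 10.75
eef_pos: [476.0, 27.5, 160.7]
tool_rot: [0.005, 1.0, 0.027, -0.004]
wrist_force: [-0.1, -0.2, 0.6]
gripper_width: 75.0
grasp_force: 0.0
```

```bash
python3 -c "
from h import *
go(1.624,[500,335,165])"
```

```text
turn(tool) [ 6.0000e-04  1.4700e-02 -1.5705e+00]
shift(tool, now) [  40.3 -305.7   -7.7] (target frame) [305.8  40.3  -4.3]
q [-1.502 -0.041  1.357  1.99   0.053  1.171 -1.684] pos [476.   27.5 160.7]
```

Request:
step_arm(motion=[0, 0, 0, 0, 0.002, -0.12, 0, 0, 0, 0, 0.002, -0.12, 0, 0, 0, 0, 0.002, -0.12, 0, 0, 0, 0, 0.001, -0.12, 0, 0, 0, 0, 0.001, -0.12, 0, 0, 0, 0, 0, -0.12, 0, 0, 0, 0, 0, -0.12, 0, 0, 0, 0, 0, -0.12, 0, 0, 0, 0, 0, -0.12, 0, 0, 0, 0, 0, -0.12])

```text
clock: 11.58
eef_pos: [476.0, 27.4, 160.7]
tool_rot: [0.003, 0.81, 0.587, -0.003]
wrist_force: [0.5, -0.0, 0.6]
gripper_width: 74.8
grasp_force: 0.0
```

Request:
step_arm(motion=[0, 0, 0, 0, 0, -0.12, 0, 0, 0, 0, 0, -0.12, 0, 0, 0, 0, 0, -0.12, 0.02, 0.004, 0, 0, 0, 0, 0.02, 0.004, 0, 0, 0, 0, 0.02, 0.004, 0, 0, 0, 0, 0.02, 0.004, 0, 0, 0, 0, 0, 0, 0, 0, 0, 0])

```text
clock: 12.25
eef_pos: [489.3, 112.3, 159.6]
tool_rot: [0.003, 0.692, 0.722, -0.003]
wrist_force: [0.1, -0.4, -0.4]
gripper_width: 75.5
grasp_force: 0.0
```

```bash
python3 -c "
from h import *
go(1.624,[500,335,165])"
```

```text
turn(tool) [-0.0005  0.0095 -0.0103]
shift(tool, now) [222.   20.2  -7.5] (target frame) [221.8  22.5  -5.4]
q [-1.508  0.167  1.314  1.942 -0.166  1.164 -0.089] pos [489.3 112.3 159.6]
```

Request:
step_arm(motion=[0.022, 0.002, -0.0007, 0, 0.001, -0.001, 0.022, 0.002, -0.0007, 0, 0.001, -0.001, 0.022, 0.002, -0.0007, 0, 0.001, -0.001, 0.022, 0.002, -0.0007, 0, 0.001, -0.001, 0.022, 0.002, -0.0007, 0, 0.001, -0.001, 0.022, 0.002, -0.0007, 0, 0.001, -0.001, 0.022, 0.002, -0.0007, 0, 0.001, -0.001, 0.022, 0.002, -0.0007, 0, 0.001, -0.001, 0.022, 0.002, -0.0007, 0, 0.001, -0.001, 0.022, 0.002, 0, 0, 0.001, -0.001])

```text
clock: 13.08
eef_pos: [499.4, 329.8, 165.0]
tool_rot: [-0.001, 0.69, 0.724, 0.0]
wrist_force: [0.3, -0.3, 0.9]
gripper_width: 74.8
grasp_force: 0.0
```

Request:
step_arm(motion=[0, 0, 0, 0, 0, 0, 0, 0, 0, 0, 0, 0])

```text
clock: 13.25
eef_pos: [499.1, 329.6, 164.8]
tool_rot: [-0.001, 0.689, 0.725, -0.0]
wrist_force: [1.0, -0.1, 0.3]
gripper_width: 75.1
grasp_force: 0.0
```

```bash
python3 - <<'E'
from h import *
go(1.624,[509,335,12])
a=shot('top','top4.png');b=shot('scene','scene4.png');print(box(a))
i=cv2.imread('pics/top4.png')[90:290,150:390];j=cv2.imread('pics/scene4.png')[90:290,80:400]
cv2.imwrite('pics/both4.png',cv2.resize(np.hstack([i,j]),(800,286)))
E
```

```text
turn(tool) [-0.0008 -0.0008 -0.0021]
shift(tool, now) [  4.7  10.3 152.8] (target frame) [  4.8  10.2 152.8]
q [-1.506  0.443  1.104  1.711 -0.416  1.249 -0.253] pos [499.1 329.6 164.8]
[(515.5701599121094, 232.2220458984375, 133.04849243164062, 133.52139282226562, 4.844000816345215, 17014.34375)]
```

View pics/both4.png

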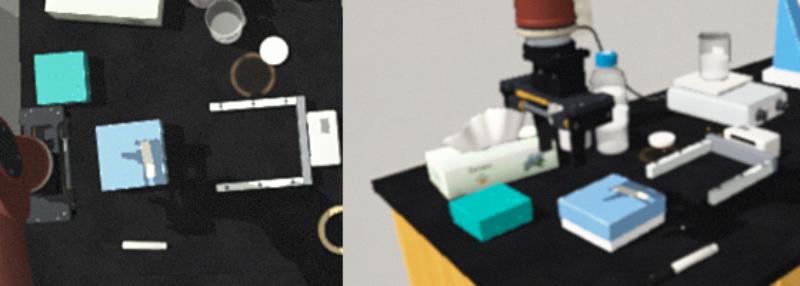

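Top view is unobstructed in this pose: the hand is left of the box, whose yaw is 0.083 and which is 2.7 mm to the robot's side of the line. Descend, then push in −tool x.

Request:
step_arm(motion=[0.001, 0.002, 0.02, 0, 0, 0, 0.001, 0.002, 0.02, 0, 0, 0, 0.001, 0.002, 0.02, 0, 0, 0, 0.001, 0.002, 0.02, 0, 0, 0, 0.001, 0.002, 0.02, 0, 0, 0, 0, 0, 0.02, 0, 0, 0, 0, 0, 0.015, 0, 0, 0, 0, 0, 0.01, 0, 0, 0, 0, 0, 0.006, 0, 0, 0, 0, 0, 0, 0, 0, 0])

```text
clock: 14.18
eef_pos: [508.4, 334.7, 14.5]
tool_rot: [-0.001, 0.689, 0.725, 0.001]
wrist_force: [0.3, -0.1, 0.5]
gripper_width: 75.0
grasp_force: 0.0
```

Request:
step_arm(motion=[-0.004, 0, 0, 0, 0, 0, -0.004, 0, 0, 0, 0, 0, -0.004, 0, 0, 0, 0, 0, -0.004, 0, 0, 0, 0, 0, -0.004, 0, 0, 0, 0, 0, -0.004, 0, 0, 0, 0, 0, -0.004, 0, 0, 0, 0, 0, -0.004, 0, 0, 0, 0, 0, -0.004, 0, 0, 0, 0, 0, -0.004, 0, 0, 0, 0, 0])

```text
clock: 15.02
eef_pos: [510.8, 295.8, 15.5]
tool_rot: [-0.001, 0.689, 0.725, 0.002]
wrist_force: [0.7, 3.6, 1.6]
gripper_width: 75.1
grasp_force: 1.7
```

```bash
cat >> h.py <<'E'
def chk(f):
    a=shot('top',f)
    for b in box(a):
        print('box',np.round(b,2),'yaw err',round(np.radians(b[4])-.053,3),'lateral',round(b[0]-(531.6-.053*(b[1]+20)),2),'bay y',round(b[1]+113.1,1))
    go(1.624)
E
python3 -c "
from h import *
chk('t5.png')"
```

```text
box [5.149000e+02 2.141600e+02 1.318600e+02 1.219000e+02 2.670000e+00
 1.466353e+04] yaw err -0.006 lateral -4.29 bay y 327.3
turn(tool) [ 0.0003 -0.0038 -0.0026]
q [-1.336  0.592  0.956  1.862 -0.579  0.992 -0.076] pos [511.  294.7  15.5]
```

Request:
step_arm(motion=[-0.004, 0.0006, 0, 0, 0, 0, -0.004, 0.0006, 0, 0, 0, 0, -0.004, 0.0006, 0, 0, 0, 0, -0.004, 0.0006, 0, 0, 0, 0, -0.004, 0.0006, 0, 0, 0, 0, -0.004, 0.0006, 0, 0, 0, 0, -0.004, 0.0006, 0, 0, 0, 0, -0.004, 0.0006, 0, 0, 0, 0, -0.004, 0.0006, 0, 0, 0, 0, -0.004, 0.0006, 0, 0, 0, 0])

```text
clock: 15.9
eef_pos: [518.8, 255.5, 15.1]
tool_rot: [-0.001, 0.689, 0.725, 0.001]
wrist_force: [-0.8, 4.1, 2.4]
gripper_width: 74.9
grasp_force: 1.9
```

```bash
python3 -c "
from h import *
chk('t6.png')"
```

```text
box [5.229200e+02 1.728300e+02 1.318200e+02 1.193800e+02 2.650000e+00
 1.444466e+04] yaw err -0.007 lateral 1.54 bay y 285.9
turn(tool) [ 0.0001 -0.003  -0.0029]
q [-1.287  0.572  0.966  1.891 -0.569  0.98  -0.012] pos [519.  254.4  15.1]
```

Request:
step_arm(motion=[-0.004, -0.0001, 0, 0, 0, 0, -0.004, -0.0001, 0, 0, 0, 0, -0.004, -0.0001, 0, 0, 0, 0, -0.004, -0.0001, 0, 0, 0, 0, -0.004, -0.0001, 0, 0, 0, 0, -0.004, -0.0001, 0, 0, 0, 0, -0.004, -0.0001, 0, 0, 0, 0, -0.004, -0.0001, 0, 0, 0, 0, -0.004, -0.0001, 0, 0, 0, 0, -0.004, -0.0001, 0, 0, 0, 0])

```text
clock: 16.78
eef_pos: [519.7, 215.4, 14.9]
tool_rot: [-0.001, 0.689, 0.725, 0.001]
wrist_force: [0.2, 3.7, 3.0]
gripper_width: 75.0
grasp_force: 1.7
```

```bash
python3 - <<'E'
from h import *
chk('t7.png')
i=cv2.imread('pics/t7.png')[120:240,200:390]
cv2.imwrite('pics/c7.png',cv2.resize(i,None,fx=4.2,fy=4.2,interpolation=cv2.INTER_CUBIC))
E
```

```text
box [5.237900e+02 1.313700e+02 1.315100e+02 1.163500e+02 3.040000e+00
 1.422306e+04] yaw err -0.0 lateral 0.21 bay y 244.5
turn(tool) [-0.0002 -0.0029 -0.003 ]
q [-1.249  0.545  0.981  1.93  -0.555  0.964  0.048] pos [519.8 214.3  14.9]
```

View pics/c7.png

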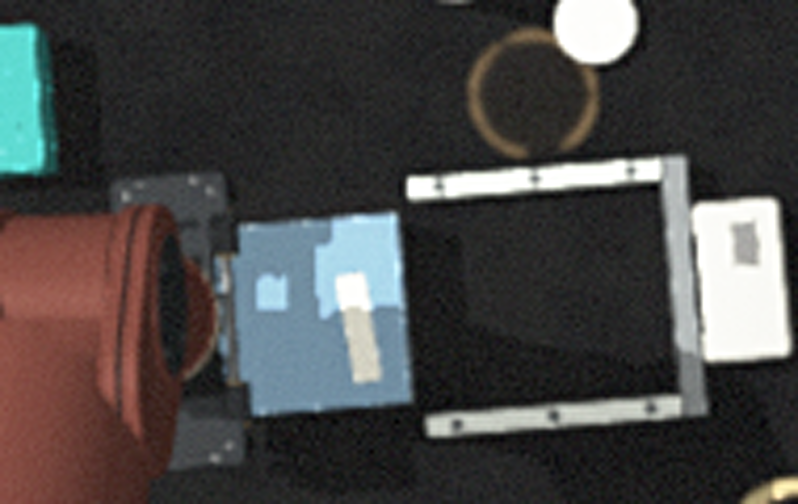

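The front of the box is just before the mouth, parallel to the lane, with even gaps at crop corners (400,212)/(410,201) and (412,403)/(427,418). Continue into the lane.

Request:
step_arm(motion=[-0.005, 0, 0, 0, 0, 0, -0.005, 0, 0, 0, 0, 0, -0.005, 0, 0, 0, 0, 0, -0.005, 0, 0, 0, 0, 0, -0.005, 0, 0, 0, 0, 0, -0.005, 0, 0, 0, 0, 0, -0.005, 0, 0, 0, 0, 0, -0.005, 0, 0, 0, 0, 0, -0.005, 0, 0, 0, 0, 0, -0.004, 0, 0, 0, 0, 0])

```text
clock: 17.67
eef_pos: [522.3, 166.3, 14.8]
tool_rot: [-0.001, 0.689, 0.725, 0.001]
wrist_force: [0.2, 4.1, 2.7]
gripper_width: 75.1
grasp_force: 1.9
```

```bash
python3 -c "
from h import *
chk('t8.png')"
```

```text
box [5.264600e+02 8.119000e+01 1.317300e+02 1.143800e+02 3.010000e+00
 1.396219e+04] yaw err -0.0 lateral 0.22 bay y 194.3
turn(tool) [ 0.0001 -0.003  -0.0031]
q [-1.189  0.519  0.995  1.965 -0.541  0.949  0.126] pos [522.4 165.3  14.8]
```

Request:
step_arm(motion=[-0.005, 0, 0, 0, 0, 0, -0.005, 0, 0, 0, 0, 0, -0.005, 0, 0, 0, 0, 0, -0.005, 0, 0, 0, 0, 0, -0.005, 0, 0, 0, 0, 0, -0.005, 0, 0, 0, 0, 0, -0.005, 0, 0, 0, 0, 0, -0.005, 0, 0, 0, 0, 0, -0.005, 0, 0, 0, 0, 0, -0.005, 0, 0, 0, 0, 0])

```text
clock: 18.55
eef_pos: [524.9, 116.5, 14.6]
tool_rot: [-0.001, 0.689, 0.725, 0.001]
wrist_force: [1.2, 2.5, 2.9]
gripper_width: 74.8
grasp_force: 1.7
```

Request:
step_arm(motion=[-0.005, 0, 0, 0, 0, 0, -0.005, 0, 0, 0, 0, 0, -0.005, 0, 0, 0, 0, 0, -0.005, 0, 0, 0, 0, 0, -0.005, 0, 0, 0, 0, 0, -0.005, 0, 0, 0, 0, 0, -0.005, 0, 0, 0, 0, 0, -0.005, 0, 0, 0, 0, 0, -0.005, 0, 0, 0, 0, 0, -0.005, 0, 0, 0, 0, 0])

```text
clock: 19.38
eef_pos: [527.4, 66.5, 14.4]
tool_rot: [-0.001, 0.689, 0.725, 0.001]
wrist_force: [-0.1, 3.4, 2.6]
gripper_width: 75.0
grasp_force: 1.7
```

```bash
python3 -c "
from h import *
chk('t9.png')"
```

```text
box [  531.     -14.62    90.75   135.      90.   10535.44] yaw err 1.518 lateral -0.32 bay y 98.5
turn(tool) [-0.     -0.0026 -0.0031]
q [-1.035  0.488  1.012  2.005 -0.522  0.932  0.3  ] pos [527.3  65.1  14.4]
```

Request:
step_arm(motion=[-0.004, 0, 0, 0, 0, 0, -0.004, 0, 0, 0, 0, 0, -0.004, 0, 0, 0, 0, 0, -0.004, 0, 0, 0, 0, 0, -0.004, 0, 0, 0, 0, 0, -0.004, 0, 0, 0, 0, 0, -0.003, 0, 0, 0, 0, 0, -0.002, 0, 0, 0, 0, 0, -0.001, 0, 0, 0, 0, 0, -0.001, 0, 0, 0, 0, 0])

```text
clock: 20.27
eef_pos: [529.0, 36.1, 14.3]
tool_rot: [-0.001, 0.689, 0.725, 0.001]
wrist_force: [-0.2, 3.7, 1.7]
gripper_width: 74.7
grasp_force: 1.4
```

Request:
step_arm(motion=[-0.001, 0, 0, 0, 0, 0, -0.001, 0, 0, 0, 0, 0, -0.001, 0, 0, 0, 0, 0])

```text
clock: 20.52
eef_pos: [529.2, 33.1, 14.3]
tool_rot: [-0.001, 0.689, 0.725, 0.001]
wrist_force: [-1.1, 2.3, 1.0]
gripper_width: 75.1
grasp_force: 1.2
```

```bash
sed -i 's/X=(380,620,-60,320)/X=(380,620,-130,320)/' h.py; python3 -c "
from h import *
chk('t10.png')"
```

```text
box [ 5.329500e+02 -5.736000e+01  1.338100e+02  1.009000e+02  9.500000e-01
  1.083228e+04] yaw err -0.036 lateral -0.63 bay y 55.7
turn(tool) [ 0.0001 -0.0032 -0.0019]
q [-0.975  0.486  1.012  2.007 -0.52   0.931  0.361] pos [529.2  32.8  14.3]
```

Request:
step_arm(motion=[-0.001, 0, 0, 0, 0, 0, -0.001, 0, 0, 0, 0, 0, 0, 0, 0, 0, 0, 0])

```text
clock: 20.82
eef_pos: [529.3, 30.7, 14.3]
tool_rot: [-0.001, 0.689, 0.725, 0.001]
wrist_force: [-0.5, 1.3, -0.3]
gripper_width: 74.9
grasp_force: 0.7
```

Request:
step_arm(motion=[-0.001, 0, 0, 0, 0, 0, 0, 0, 0, 0, 0, 0])

```text
clock: 20.98
eef_pos: [529.3, 29.8, 14.3]
tool_rot: [-0.001, 0.689, 0.725, 0.001]
wrist_force: [-0.1, 1.8, 0.2]
gripper_width: 75.3
grasp_force: 0.8
```

Request:
step_arm(motion=[-0.001, 0, 0, 0, 0, 0, 0, 0, 0, 0, 0, 0])

```text
clock: 21.15
eef_pos: [529.4, 28.9, 14.3]
tool_rot: [-0.001, 0.689, 0.725, 0.001]
wrist_force: [0.4, 0.9, -0.2]
gripper_width: 75.1
grasp_force: 0.8
```

Request:
step_arm(motion=[-0.001, 0, 0, 0, 0, 0, 0, 0, 0, 0, 0, 0])

```text
clock: 21.32
eef_pos: [529.4, 27.8, 14.3]
tool_rot: [-0.001, 0.689, 0.725, 0.001]
wrist_force: [-0.1, 1.1, 0.1]
gripper_width: 74.9
grasp_force: 0.8
```

Request:
step_arm(motion=[-0.001, 0, 0, 0, 0, 0, 0, 0, 0, 0, 0, 0])

```text
clock: 21.48
eef_pos: [529.4, 27.5, 14.3]
tool_rot: [-0.002, 0.689, 0.725, 0.001]
wrist_force: [-0.8, 4.8, 2.1]
gripper_width: 74.8
grasp_force: 2.0
```

Request:
step_arm(motion=[-0.0005, 0, 0, 0, 0, 0, 0, 0, 0, 0, 0, 0])

```text
clock: 21.65
eef_pos: [529.4, 27.5, 14.3]
tool_rot: [-0.002, 0.689, 0.725, 0.001]
wrist_force: [-0.7, 5.3, 2.2]
gripper_width: 75.4
grasp_force: 2.9
```

Request:
step_arm(motion=[-0.001, 0, 0, 0, 0, 0, 0, 0, 0, 0, 0, 0])

```text
clock: 21.82
eef_pos: [529.3, 27.5, 14.3]
tool_rot: [-0.002, 0.688, 0.725, 0.002]
wrist_force: [-3.0, 9.3, 3.6]
gripper_width: 75.3
grasp_force: 4.5
```

Request:
step_arm(motion=[-0.001, 0, 0, 0, 0, 0, 0, 0, 0, 0, 0, 0])

```text
clock: 21.98
eef_pos: [529.3, 27.4, 14.3]
tool_rot: [-0.003, 0.688, 0.726, 0.002]
wrist_force: [-3.5, 13.1, 5.6]
gripper_width: 75.1
grasp_force: 6.1
```

Force rises with no motion, so the box is on the stop. Back off and lift.

Request:
step_arm(motion=[0.002, 0, 0, 0, 0, 0, 0.004, 0, 0, 0, 0, 0, 0.008, 0, 0, 0, 0, 0, 0.012, 0, 0, 0, 0, 0, 0.012, 0, 0, 0, 0, 0, 0, 0, -0.02, 0, 0, 0, 0, 0, -0.03, 0, 0, 0, 0, 0, -0.03, 0, 0, 0, 0.03, 0, -0.03, 0, 0, 0, 0.03, 0, -0.03, 0, 0, 0])

```text
clock: 22.82
eef_pos: [524.4, 120.8, 155.0]
tool_rot: [-0.001, 0.69, 0.724, 0.001]
wrist_force: [0.7, 1.1, -0.5]
gripper_width: 74.9
grasp_force: 0.0
```

Request:
step_arm(motion=[0.035, 0, 0, 0, 0, 0, 0.035, 0, 0, 0, 0, 0, 0.035, 0, 0, 0, 0, 0, 0.035, 0, 0, 0, 0, 0, 0.02, 0, 0, 0, 0, 0, 0, 0, 0, 0, 0, 0, 0, 0, 0, 0, 0, 0])

```text
clock: 23.4
eef_pos: [515.9, 282.0, 153.7]
tool_rot: [-0.001, 0.688, 0.726, 0.001]
wrist_force: [-0.2, -0.5, -0.4]
gripper_width: 75.1
grasp_force: 0.0
```

```bash
python3 - <<'E'
from h import *
chk('t11.png')
b=shot('scene','s11.png')
i=cv2.imread('pics/t11.png')[120:240,230:410];j=cv2.imread('pics/s11.png')[140:260,250:430]
cv2.imwrite('pics/c11.png',cv2.resize(np.vstack([i,j]),None,fx=2.5*1,fy=2.5,interpolation=cv2.INTER_CUBIC))
E
```

```text
box [ 5.325200e+02 -4.821000e+01  1.324400e+02  1.323300e+02  3.030000e+00
  1.691878e+04] yaw err -0.0 lateral -0.58 bay y 64.9
turn(tool) [ 0.0001 -0.0022 -0.0018]
q [-1.444  0.431  1.117  1.751 -0.414  1.22  -0.164] pos [516.4 280.3 153.9]
```

View pics/c11.png

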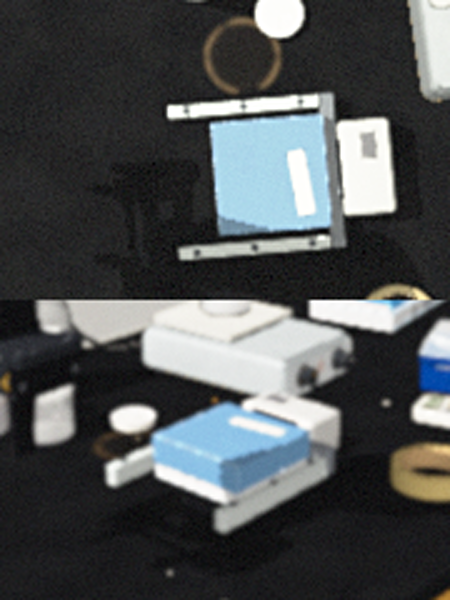

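The box sits centred and square against the stop: bay y 64.9 (ideal 65), yaw error about 0, lateral −0.6 mm. Its top is at crop (210–330, 115–235), with clear gaps to both rails. The arm is clear, so I'm handing in.

```bash
python3 -c "
from h import *
print(finish_job())"
```

```text
the job is handed in; nothing more can be done
None
```

The blue freezer box was pushed down the lane until flush and square against the end stop, centred to about 0.6 mm with clear gaps to both rails, and handed in at about 23 s; the one risk is that joint 7 briefly read −2.654 rad against its −2.65 limit during a wrong-way turn, which may count as a range fault.

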